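# Fit the knife carrier into the bamboo strip-sizing jig

### The arm

A 6-joint arm with a two-finger parallel gripper is mounted at the origin on the work surface. World frame = base frame: x ahead of the robot, y to its left, z up, the work surface at z = 0. Lengths are in mm, angles in degrees, forces in N, time in s.
With the tool pointing down it reaches from about 325 to 750 mm from the base axis. Payload 7.6 kg.
Tool frame: the origin (TCP) lies at the very end of the fingers, on their centre line; the grasp point (between the pads) lies 19 mm behind it; z points along the fingers, y is the line along which they close (so a half turn about z gives the same grasp; the last joint's range is limited). The gripper opens to 85 mm and grips with 20 to 120 N. Pads are 22 mm wide; open, the fingers measure 114 mm over their backs; the gripper's body (76 mm by 85 mm) begins 54 mm behind the grasp point. The pads swing forward as they close: fully open they stand 13 mm farther back than shut.
Start: joints at [-74.158, 2.991, 80.254, -0, 96.75, -4.028], TCP at [178.467, -493.756, 231.323] pointing down, gripper open.
Joint ranges: [-166.34, 166.34], [-52.06, 124.39], [6.96, 135.62], [-60.46, 240.46], [14.63, 156.25], [-167.68, 167.68]. Speed limits (degrees/s): [147.25, 147.25, 172.46, 180, 180, 180].

### API

Orientations are given as a 3x3 rotation matrix whose columns are the frame's x, y, z axes.
In Python, from rig import bot gives the robot as it stands.
- The arm moves only by the tool apply_moves, never from a script. Its argument "increments" is a list of rows, each an object of numbers: "dx", "dy", "dz": the shift along the tool's x, y, z in m; "roll": the turn about the tool's z in rad. A call has 1 to 12 rows; each row shifts and turns the commanded pose from where the row before left it, along the tool's axes as they then stand; what a row does not reach is not made up. A row lasts 1/8 s, in which the tool goes at most 62.5 mm and 10.7 degrees, less where a joint would pass 70% of its speed; a pose out of reach is approached as far as the arm can. A call is refused whole if a number of a shift passes 0.0625 or a number of a turn 0.188, either way. A call with a gripper value outside its range is refused whole. "hand" is the opening, from 0 (shut) to 1 (fully open), set as the call begins (left out, the last holds). The fingers move at their own pace and stop on an object; "force" is the grip in N (left out, the last holds). Time passes only in rows, so rows that do not move let the fingers close. It gives the time, the measured TCP pose, the force, the opening and the grip force at its end, in the units of the state.
- bot.get_obs(): the state, without advancing time (a new reading comes with each control period).
- bot.read_camera(name): name is "scene" or "side" or "wrist"; returns the picture (420x560x3 uint8, red, green, blue); there is no depth.
- bot.camera_params(name): a dict with "K" (3x3 intrinsics, pixels), "extrinsics" (4x4, takes a point from camera to world coordinates); the wrist camera has in their place "T_tool_cam" (4x4, takes a point from camera to tool coordinates, whose origin is the TCP and whose axes are the flange's). Camera axes: x right, y down, z forward; pixel columns grow to the right and rows downward; lengths in mm; the calibration is good to about 2 mm. The wrist camera is an equidistant fisheye: a pixel r from the principal point sees the ray r / f radians off the axis. A picture is of the moment at which its call begins: read the wrist's pose just before it. camera_params takes no time and is no camera call.
- bot.close_job(): hands the job in; it is judged then, once.
The state is a dict: "clock": time; "qpos": joint angles; "joint_vel": joint speeds; "tau": joint torques, N m; "tool_pos": TCP position; "ee_rot": TCP orientation; "force": force on the tool from outside, world axes, zero at the start; "torque": the same for the moment, N m; "grip_width": finger opening in mm; "grip_force": force on a finger pad.
Only numpy, scipy, OpenCV 4.12 (cv2) and the standard library are available. Lean on these libraries where they do the work, as an engineer would, in place of code of your own. Each camera call takes 0.05 s, during which the arm holds its last target. There are 200 camera calls.

### The job

Fit the knife carrier with the straight bar grip into the strip-sizing jig: lift it straight up out of its tray pocket by the bar, set it down level and gently on the jig's open bed in front of the bridge with its wooden tail pointing away from the bridge, and let go. Then take it again by its wooden tail and slide it gently in between the guide rails, under the bridge, until its block is fully home against the stop, and let go. Leave the carrier with the round knob in its pocket and do not disturb the cup, the knife or the mallet.

Things in the scene. Friction and masses are not known exactly. Their poses are not given: they have to be found in the camera images.
- tray: Fixed wooden tray 200 (x) x 180 (y) x 34 mm high; origin: centre of underside. Two T-shaped pockets, floor 8 mm above the table, block centres at tray x +45, y +45 / -45 mm, tails towards tray -x. Play 1.5 mm each side of the block, 2.5 mm of the tail; block and tail lie flush with the tray's top, only the grip stands above it. Which carrier is in which pocket varies.
- carrier_block (a point): Carrier to fit (loose, 0.25 to 0.55 kg): aluminium block 70 (x) x 60 (y) x 26 mm high; wooden tail 95 long x 24 wide x 26 mm high from the middle of its rear (-x) face, undersides level; straight steel bar grip on top. This point: centre of the block, 13 mm above its underside; +x from tail to block front, z up.
- carrier_bar (a point): Centre of the carrier's bar grip: upright steel bar 44 long (along carrier x) x 12 thick (y) x 32 mm high on the block's top, its centre 8 mm behind the block's centre (close to the balance point), 16 mm above the block's top face and 42 mm above the underside. Same axes as the carrier.
- carrier_tail (a point): Centre of the wooden tail, 82.5 mm behind the block's centre, 13 mm above the underside; tail 95 x 24 (y) x 26 mm high. Same axes as the carrier.
- spare_block (a point): Other carrier, to be left in its pocket: same block and tail but with a round knob 28 mm across and 32 mm high in place of the bar. The point is its block's centre, 13 mm above its underside; same axes.
- jig: Fixed strip-sizing jig; origin: centre of underside of its bed, 300 (x) x 170 (y) x 10 mm thick. Bed open and flat from its -x end (nearest the robot) to x +50 mm. From there to the stop (wall, face at x +135 mm) two rails along x, 20 mm high, 65 mm apart inside (block play 2.5 mm each side), their first 20 mm flared outwards by 8 mm each. Green bridge over the rails: see jig_home.
- jig_home (a point): Point on the bed's top (10 mm above the table) under the block's centre when fully home against the stop, at jig x +100, y 0; +x is the sliding direction. The bridge is a bar right above it, 30 mm deep in x, 128 mm wide, underside 66 and top 82 mm above the bed; at home the bar grip stands under it and the tail sticks out towards -x.
- cup_mid (a point): Bystander: bamboo cup, 72 mm across, 95 mm high; centre.
- knife_mid (a point): Bystander: splitting knife lying flat, about 275 mm long and 50 mm wide, 22 mm thick; point where the handle meets the blade.
- mallet_mid (a point): Bystander: wooden mallet lying flat, 245 mm long (along its x), head 100 mm wide and 50 mm high; point about 30 mm behind the head's centre, half-way up.
Not all that is in view belongs to the job. Leave any green look-alike of the part that bears carrier_block alone.

How it is judged (in metres and radians):
On the way, in this order (a step that is already met when the one before it is completed fails the run):
1. the carrier with the bar grip is lifted clear above the tray (z of carrier_block in the frame of tray above 0.055 m and angle between carrier_block's own z axis and vertical below 0.35 rad), for 0.1 s.
2. it is set down on the jig's open bed in front of the bridge, tail away from the bridge, and let go (linear speed of carrier below 0.01 m/s and contact force between the fingers and carrier below 0.05 N and z of carrier_block in the frame of jig_home between 0.009 and 0.017 m and angle between carrier_block's own z axis and vertical below 0.06 rad and x of carrier_block in the frame of jig_home between -0.26 and -0.03 m and angle between the x axis of carrier_block and the x axis of jig_home, either way round below 0.8 rad and x of carrier_tail in the frame of jig_home below -0.08 m), for 0.2 s.
3. it is taken again by its wooden tail, not yet home (contact force between the fingers and carrier above 2 N and horizontal distance between the grasp point and carrier_tail below 0.045 m and x of carrier_block in the frame of jig_home below -0.015 m), for 0.15 s.
At the end, for the whole second after the job is handed in: The carrier with the bar grip lies flat on the jig's bed between the rails, tail out, within 4 mm of fully home against the stop, within 6 mm sideways and 0.1 rad of straight, at rest and released; the other carrier is still in its pocket (moved under 10 mm) (linear speed of carrier below 0.01 m/s and contact force between the fingers and carrier below 0.05 N and z of carrier_block in the frame of jig_home between 0.009 and 0.017 m and angle between carrier_block's own z axis and vertical below 0.06 rad and x of carrier_block in the frame of jig_home between -0.004 and 0.004 m and y of carrier_block in the frame of jig_home between -0.006 and 0.006 m and angle between the x axis of carrier_block and the x axis of jig_home, either way round below 0.1 rad and x of carrier_tail in the frame of jig_home below -0.05 m and distance of spare_block from where it was at the start of the episode below 0.01 m); the robot touches nothing.
It fails at once if the carrier is tipped by more than 0.5 rad (angle between carrier_block's own z axis and vertical above 0.5 rad).
It fails at once if the carrier strikes or is pushed against the jig with more than 80 N (contact force between carrier and jig above 80 N).
It fails at once if the other carrier is pulled from its pocket (distance of spare_block from where it was at the start of the episode above 0.015 m).
It fails at once if a cup, the knife or the mallet is moved by more than 30 mm (distance of any of cup_mid, knife_mid, mallet_mid from where it was at the start of the episode above 0.03 m).
It also fails if it takes over 64 s, if anything falls off the work surface, if the arm or the gripper's body presses on something with over 40 N, if the wrist force passes 120 N, or if a joint passes its speed limit or range.

## Working session

There is one attempt and no reset: what is moved stays moved. The work goes in short steps, Python scripts to look and compute and a tool call to move; the robot and the scene stay as the last step left them, time stands still between calls to the robot, and variables do not carry over. Pictures are saved under pics/ and viewed, at most 10 in all, crops included, and the job is handed in when it is done.

Besides the shell and the picture viewer there is one more tool, called after ">>>" by a JSON object that holds its "op" and its "data". apply_moves: Moves the arm, as the interface text tells. Its arguments: {"type":"object","properties":{"increments":{"type":"array"},"hand":{"type":"number"},"force":{"type":"number"}},"required":["increments"]}

```bash
mkdir -p pics; cat > h.py <<'E'
import numpy as np, cv2
from rig import bot
def snap(n,f):
    im=bot.read_camera(n); cv2.imwrite(f'pics/{f}.png',im[:,:,::-1]); np.save(f'pics/{f}.npy',im); return im
def ray(n,uv):
    p=bot.camera_params(n); K=np.array(p['K']);T=np.array(p['extrinsics'])
    d=np.linalg.inv(K)@[uv[0],uv[1],1]; return T[:3,3],T[:3,:3]@d
def onz(n,uv,z):
    o,d=ray(n,uv); return o+d*(z-o[2])/d[2]
def proj(n,P):
    p=bot.camera_params(n); K=np.array(p['K']);T=np.linalg.inv(np.array(p['extrinsics']))
    q=K@(T[:3,:3]@np.array(P)+T[:3,3]); return q[:2]/q[2]
E
python3 - <<'E'
from h import *
np.set_printoptions(precision=3,suppress=True)
a=snap('scene','sc0');b=snap('side','si0')
for n in('scene','side'):
    p=bot.camera_params(n);print(n,p['K'],p['extrinsics'])
print(bot.camera_params('wrist'))
o=bot.get_obs();print(o)
E
```

```text
scene [[398.474   0.    272.269]
 [  0.    398.474 207.567]
 [  0.      0.      1.   ]] [[  -0.481    0.73    -0.486 1075.691]
 [   0.877    0.407   -0.256  284.458]
 [   0.011   -0.55    -0.835  957.778]
 [   0.       0.       0.       1.   ]]
side [[413.613   0.    285.383]
 [  0.    413.613 209.338]
 [  0.      0.      1.   ]] [[ -0.931  -0.207   0.301 157.116]
 [ -0.365   0.541  -0.758 892.824]
 [ -0.005  -0.815  -0.579 760.496]
 [  0.      0.      0.      1.   ]]
{'K': array([[325.192,   0.   , 279.062],
       [  0.   , 325.192, 209.134],
       [  0.   ,   0.   ,   1.   ]]), 'T_tool_cam': array([[   0.001,   -0.948,   -0.319,   82.904],
       [   1.   ,    0.001,    0.   ,   -0.051],
       [   0.   ,   -0.319,    0.948, -143.693],
       [   0.   ,    0.   ,    0.   ,    1.   ]])}
{'clock': 0.1, 'qpos': array([-74.158,   3.025,  80.306,   0.   ,  96.749,  -4.026]), 'joint_vel': array([-0.018, -0.048, -0.088,  0.103, -0.026,  0.039]), 'tau': array([  0.001, -38.258, -36.098,  -0.   ,   0.005,  -0.   ]), 'tool_pos': array([ 178.388, -493.487,  230.55 ]), 'ee_rot': array([[ 0.94 ,  0.34 , -0.   ],
       [ 0.34 , -0.94 ,  0.001],
       [ 0.   , -0.001, -1.   ]]), 'force': array([-0.941,  0.004, -1.115]), 'torque': array([-0.029, -0.036,  0.096]), 'grip_force': 0.0, 'grip_width': 85.26320284297543}
```

View pics/sc0.png

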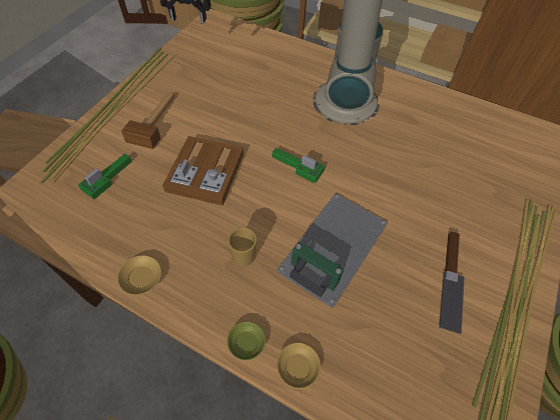

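View pics/si0.png

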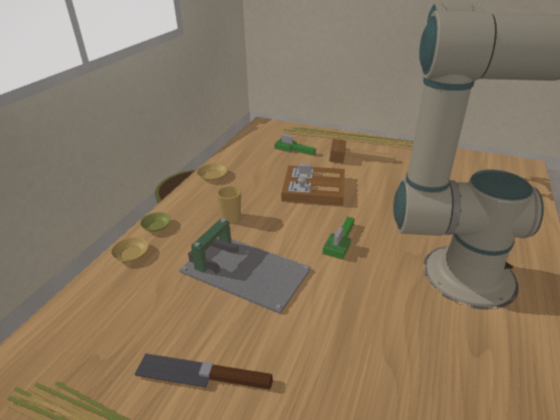

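```bash
python3 - <<'E'
from h import *
np.set_printoptions(precision=1,suppress=True)
for n in('scene','side'): print(proj(n,[178,-494,230]),proj(n,[0,0,0]),proj(n,[500,0,0]),proj(n,[500,-300,0]))
a=np.load('pics/sc0.npy');b=np.load('pics/si0.npy')
c1=cv2.resize(a[125:215,155:255],None,fx=4,fy=4,interpolation=2)
c2=cv2.resize(b[155:215,270:360],None,fx=4,fy=4,interpolation=2)
c3=cv2.resize(a[185:310,270:395],None,fx=3,fy=3,interpolation=2)
c4=cv2.resize(b[210:310,170:320],None,fx=2.5,fy=2.5,interpolation=2)
C=np.zeros((600,800,3),np.uint8)
for c,(y,x) in((c1,(0,0)),(c2,(360,0)),(c3,(0,402)),):
    C[y:y+c.shape[0],x:x+c.shape[1]]=c[:600-y,:800-x]
c=cv2.resize(b[220:310,175:320],None,fx=2.4,fy=2.4,interpolation=2);C[380:380+c.shape[0],402:402+c.shape[1]]=c
cv2.imwrite('pics/crop.png',C[:,:,::-1])
E
```

```text
[189.4  24.4] [345.8 100.8] [278.2 204.3] [192.6 165. ]
[433.9 111.7] [469.6 274.9] [289.1 231.7] [319.8 181.8]
```

View pics/crop.png

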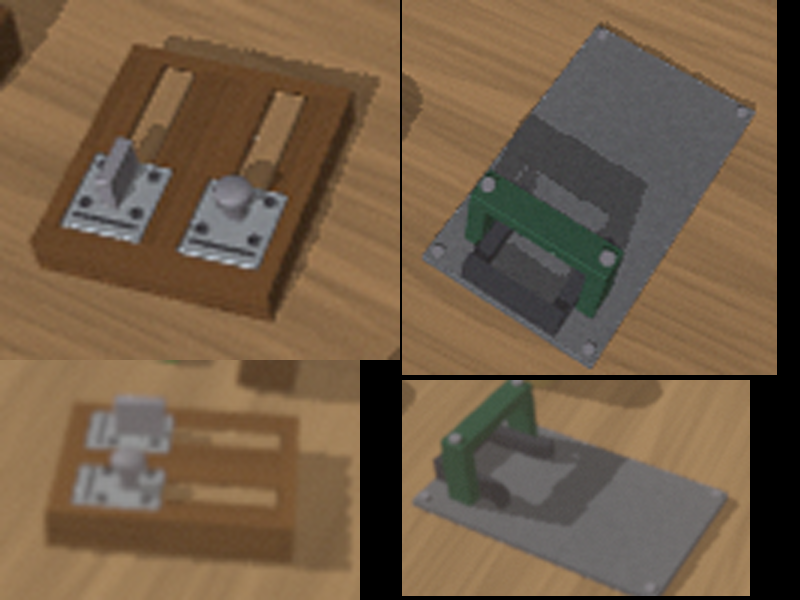

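```bash
python3 - <<'E'
from h import *
np.set_printoptions(precision=1,suppress=True)
def pose(n,px,z,L,W):
    P=np.array([onz(n,p,z)[:2] for p in px]) # order: -x left.. rectangle cyc
    r=cv2.minAreaRect(P.astype(np.float32))
    print(n,P.round(1).tolist(),'mean',P.mean(0),'sides',np.linalg.norm(np.roll(P,-1,0)-P,axis=1),'ang',[round(float(np.degrees(np.arctan2(*(d[::-1])))),1) for d in np.roll(P,-1,0)-P])
s=lambda l,ox,oy,k,cx,cy:[(cx+(x+.5-ox)/k-.5,cy+(y+.5-oy)/k-.5) for x,y in l]
pose('scene',s([(137,45),(352,92),(270,293),(38,243)],0,0,4,155,125),34,0,0)
pose('side',s([(80,402),(299,418),(293,530),(48,512)],0,360,4,270,155),34,0,0)
pose('scene',s([(600,22),(755,105),(592,367),(422,258)],402,0,3,270,185),10,0,0)
pose('side',s([(727,493),(652,597),(414,498)],402,380,2.4,175,220),10,0,0)
# block tops (z=34) : scene left block corners
pose('scene',s([(97,152),(172,168),(142,242),(63,226)],0,0,4,155,125),34,0,0)
# bar top edge ends z=66
print([onz('scene',p,66) for p in s([(133,142),(113,155)],0,0,4,155,125)])
E
```

```text
scene [[429.3, -357.1], [388.8, -184.8], [578.1, -138.0], [622.3, -306.8]] mean [ 504.6 -246.7] sides [176.9 195.  174.4 199.4] ang [103.2, 13.9, -75.3, -165.4]
side [[619.5, -316.4], [429.9, -358.1], [388.9, -184.5], [579.3, -139.4]] mean [ 504.4 -249.6] sides [194.2 178.5 195.7 181.4] ang [-167.6, 103.3, 13.3, -77.2]
scene [[385.7, 129.5], [402.5, 294.7], [707.2, 263.8], [689.7, 96.4]] mean [546.3 196.1] sides [166.  306.2 168.3 305.8] ang [84.2, -5.8, -96.0, 173.8]
side [[391.2, 129.8], [412.5, 294.5], [706.1, 259.7]] mean [503.3 228. ] sides [166.  295.7 340.7] ang [82.6, -6.8, -157.6]
scene [[533.0, -320.0], [518.4, -262.5], [585.3, -242.3], [601.3, -300.4]] mean [ 559.5 -281.3] sides [59.3 69.9 60.2 71.1] ang [104.3, 16.8, -74.6, -164.0]
[array([ 531.4, -282. ,   66. ]), array([ 548.4, -287.4,   66. ])]
```

>>> {"op": "apply_moves", "data": {"increments": [{"roll": 0.112},{"dx": 0.0374,"dy": -0.0107},{"dx": 0.0374,"dy": -0.0107},{"dx": 0.0374,"dy": -0.0107},{"dx": 0.0374,"dy": -0.0107},{"dx": 0.0374,"dy": -0.0107},{"dx": 0.0374,"dy": -0.0107},{"dx": 0.0374,"dy": -0.0107},{"dx": 0.0374,"dy": -0.0107},{"dx": 0.0374,"dy": -0.0107},{"dx": 0.0374,"dy": -0.0107},{"dx": 0.0374,"dy": -0.0107}]}}

```text
$.increments[0]: bad value
```

>>> {"op": "apply_moves", "data": {"increments": [{"dz": 0.05},{"dz": 0.03},{},{}], "hand": 0.7, "force": 60}}

```text
$.increments[0]: bad value
```

```bash
cat >> h.py <<'E'
def wray(uv,o):
    p=bot.camera_params('wrist');K=np.array(p['K']);T=np.array(p['T_tool_cam'])
    v=np.array([uv[0]-K[0,2],uv[1]-K[1,2]])/K[0,0];r=np.hypot(*v)
    d=np.array([*(v*np.sinc(r/np.pi)),np.cos(r)])
    R=np.array(o['ee_rot']); return np.array(o['tool_pos'])+R@T[:3,3],R@T[:3,:3]@d
def wz(uv,o,z):
    c,d=wray(uv,o); return (c+d*(z-c[2])/d[2])[:2]
def wsnap(f):
    import pickle
    o=bot.get_obs(); im=snap('wrist',f); pickle.dump(o,open(f'pics/{f}.pkl','wb')); print(o['tool_pos'],o['force'],o['grip_width'],o['clock']); return o,im
def yaw(o): return np.degrees(np.arctan2(o['ee_rot'][1][0],o['ee_rot'][0][0]))
E
python3 - <<'E'
from h import *
o,im=wsnap('w1');print(yaw(o), o['ee_rot'])
E
```

```text
[ 178.38824498 -493.48653306  230.55033139] [-0.94073251  0.00407608 -1.11478135] 85.26320284297543 0.1
19.867780395283866 [[ 9.40479382e-01  3.39850538e-01 -3.80367274e-04]
 [ 3.39850735e-01 -9.40478406e-01  1.35870384e-03]
 [ 1.04029022e-04 -1.40710104e-03 -9.99999005e-01]]
```

View pics/w1.png

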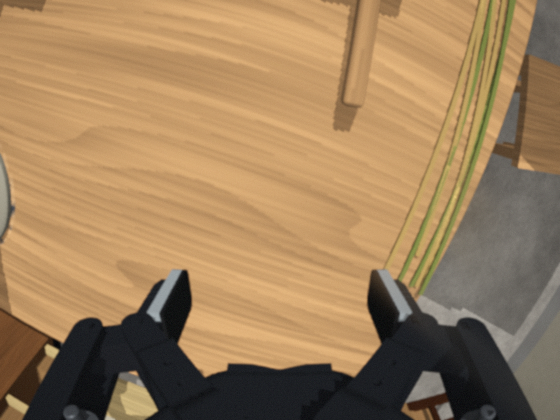

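The wrist view still shows the start pose, with the mallet handle at (360,90) and the fingers at about (175,310) and (385,310). Both move calls were refused, because every row needs all four keys.

>>> {"op": "apply_moves", "data": {"increments": [{"dx": 0,"dy": 0,"dz": 0,"roll": 0.112},{"dx": 0.0374,"dy": -0.0107,"dz": 0,"roll": 0},{"dx": 0.0374,"dy": -0.0107,"dz": 0,"roll": 0},{"dx": 0.0374,"dy": -0.0107,"dz": 0,"roll": 0},{"dx": 0.0374,"dy": -0.0107,"dz": 0,"roll": 0},{"dx": 0.0374,"dy": -0.0107,"dz": 0,"roll": 0},{"dx": 0.0374,"dy": -0.0107,"dz": 0,"roll": 0},{"dx": 0.0374,"dy": -0.0107,"dz": 0,"roll": 0},{"dx": 0.0374,"dy": -0.0107,"dz": 0,"roll": 0},{"dx": 0.0374,"dy": -0.0107,"dz": 0,"roll": 0},{"dx": 0.0374,"dy": -0.0107,"dz": 0,"roll": 0},{"dx": 0.0374,"dy": -0.0107,"dz": 0,"roll": 0}]}}

```text
clock: 1.65
tool_pos: [552.2, -282.8, 230.9]
ee_rot: [[0.973, 0.233, -0.001], [0.233, -0.973, 0.0], [-0.001, -0.0, -1.0]]
force: [-0.8, -0.2, -0.0]
grip_width: 85.3
grip_force: 0.0
```

>>> {"op": "apply_moves", "data": {"increments": [{"dx": 0,"dy": 0,"dz": 0.05,"roll": 0},{"dx": 0,"dy": 0,"dz": 0.03,"roll": 0},{"dx": 0,"dy": 0,"dz": 0,"roll": 0},{"dx": 0,"dy": 0,"dz": 0,"roll": 0}], "hand": 0.7, "force": 60}}

```text
clock: 2.15
tool_pos: [551.7, -284.0, 153.1]
ee_rot: [[0.973, 0.232, 0.002], [0.232, -0.973, -0.001], [0.002, 0.002, -1.0]]
force: [0.7, 0.4, -0.4]
grip_width: 60.0
grip_force: 0.0
```

```bash
python3 - <<'E'
from h import *
o,im=wsnap('w2');print(yaw(o), o['ee_rot'][:,2])
E
```

```text
[ 551.70158531 -283.99025552  153.10930202] [ 0.74421952  0.35344447 -0.4035245 ] 60.03364432339456 2.15
13.44123270694488 [ 0.0019623  -0.00120569 -0.99999735]
```

View pics/w2.png

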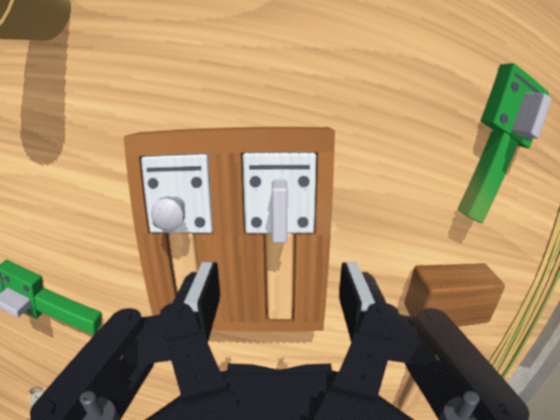

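```bash
python3 - <<'E'
from h import *
import pickle
np.set_printoptions(precision=1,suppress=True)
o=pickle.load(open('pics/w2.pkl','rb'))
P=np.array([wz(p,o,34) for p in[(243.5,153),(315.5,152.5),(316.5,234),(243,233.5)]]);print(P,P.mean(0))
c=P.mean(0); ax=(P[0]+P[1]-P[2]-P[3]);a=np.arctan2(ax[1],ax[0]);print(np.degrees(a),np.linalg.norm(ax)/2,np.linalg.norm(P[0]-P[1]))
print('bar from block',c-8*np.array([np.cos(a),np.sin(a)]))
print('bar rear',wz((280,241.5),o,66),'top front?',[wz((280,v),o,66) for v in(180,186)])
g=cv2.cvtColor(np.load('pics/w2.npy'),cv2.COLOR_RGB2GRAY);print(g[176:246:3,280]);print(g[200,264:296]);print(g[225,264:296])
E
```

```text
[[ 586.7 -245.8]
 [ 600.8 -302.9]
 [ 531.6 -322.8]
 [ 517.  -259.8]] [ 559.  -282.8]
13.697359773826852 71.439319153237 58.815266574853155
bar from block [ 551.2 -284.7]
bar rear [ 531.2 -289.7] top front? [array([ 578.8, -278.2]), array([ 574.4, -279.3])]
[226 212 192 192 212 211 200 201 204 203 203 203 204 203 203 205 200 203
 201 204 201 200 162 149]
[229 230 230 231 224 205 178 166 169 188 200 208 205 205 204 204 204 203
 203 204 201 194 188 193 209 222 223 223 223 224 225 226]
[226 207 184 174 172 174 168 159 160 180 196 204 206 208 204 203 203 202
 204 205 201 192 188 203 222 227 226 227 226 225 226 225]
```

The wrist view shows the bar at about (280,212) with its block around it at (280,193). Its computed centre is within 1 mm of the TCP axis, so I descend.

>>> {"op": "apply_moves", "data": {"increments": [{"dx": 0,"dy": 0,"dz": 0.04,"roll": 0},{"dx": 0,"dy": 0,"dz": 0.04,"roll": 0},{"dx": 0,"dy": 0,"dz": 0.02,"roll": 0},{"dx": 0,"dy": 0,"dz": 0.01,"roll": 0},{"dx": 0,"dy": 0,"dz": 0.005,"roll": 0},{"dx": 0,"dy": 0,"dz": 0,"roll": 0},{"dx": 0,"dy": 0,"dz": 0,"roll": 0}]}}

```text
clock: 3.08
tool_pos: [551.8, -283.9, 37.5]
ee_rot: [[0.973, 0.233, 0.002], [0.233, -0.973, -0.001], [0.001, 0.001, -1.0]]
force: [0.1, -0.4, 0.1]
grip_width: 59.8
grip_force: 0.0
```

>>> {"op": "apply_moves", "data": {"increments": [{"dx": 0,"dy": 0,"dz": 0,"roll": 0},{"dx": 0,"dy": 0,"dz": 0,"roll": 0},{"dx": 0,"dy": 0,"dz": 0,"roll": 0},{"dx": 0,"dy": 0,"dz": 0,"roll": 0},{"dx": 0,"dy": 0,"dz": 0,"roll": 0},{"dx": 0,"dy": 0,"dz": 0,"roll": 0},{"dx": 0,"dy": 0,"dz": 0,"roll": 0}], "hand": 0, "force": 60}}

```text
clock: 3.95
tool_pos: [551.3, -283.8, 36.5]
ee_rot: [[0.973, 0.233, 0.0], [0.233, -0.973, -0.0], [0.0, 0.001, -1.0]]
force: [0.5, -1.7, 3.3]
grip_width: 10.9
grip_force: 61.3
```

>>> {"op": "apply_moves", "data": {"increments": [{"dx": 0,"dy": 0,"dz": -0.005,"roll": 0},{"dx": 0,"dy": 0,"dz": -0.008,"roll": 0},{"dx": 0,"dy": 0,"dz": -0.012,"roll": 0},{"dx": 0,"dy": 0,"dz": -0.015,"roll": 0},{"dx": 0,"dy": 0,"dz": -0.025,"roll": 0},{"dx": 0,"dy": 0,"dz": -0.04,"roll": 0},{"dx": 0,"dy": 0,"dz": -0.04,"roll": 0},{"dx": 0,"dy": 0,"dz": -0.02,"roll": 0},{"dx": 0,"dy": 0,"dz": 0,"roll": 0}]}}

```text
clock: 5.08
tool_pos: [551.9, -284.0, 204.5]
ee_rot: [[0.973, 0.233, 0.005], [0.233, -0.973, -0.003], [0.004, 0.004, -1.0]]
force: [0.2, -0.3, -5.1]
grip_width: 11.2
grip_force: 60.7
```

```bash
python3 - <<'E'
from h import *
o,im=wsnap('w3');b=snap('side','si3')
C=np.zeros((420,800,3),np.uint8);C[:,:400]=im[:,80:480];C[:,400:]=b[:,150:550]
cv2.imwrite('pics/c3.png',C[:,:,::-1])
E
```

```text
[ 551.94456793 -283.96564159  204.48561594] [ 0.2349117  -0.2825144  -5.12621882] 11.245628975897361 5.075
```

View pics/c3.png

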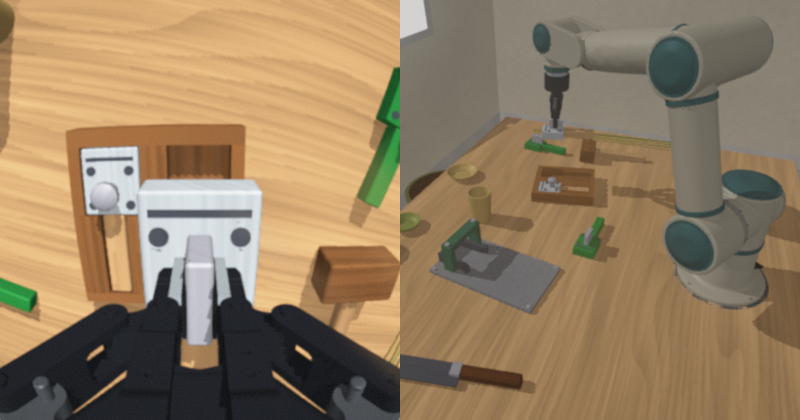

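The carrier hangs level in the grip: block at (200,220), the slot lines run straight, and the spare still sits at (110,180). I carry it over to the jig.

>>> {"op": "apply_moves", "data": {"increments": [{"dx": 0,"dy": 0,"dz": 0,"roll": 0.115},{"dx": 0,"dy": 0,"dz": 0,"roll": 0.115},{"dx": 0,"dy": 0,"dz": 0,"roll": 0.115},{"dx": -0.003,"dy": -0.015,"dz": 0,"roll": 0},{"dx": -0.005,"dy": -0.03,"dz": 0,"roll": 0},{"dx": -0.006,"dy": -0.037,"dz": 0,"roll": 0},{"dx": -0.006,"dy": -0.037,"dz": 0,"roll": 0},{"dx": -0.006,"dy": -0.037,"dz": 0,"roll": 0},{"dx": -0.006,"dy": -0.037,"dz": 0,"roll": 0},{"dx": -0.006,"dy": -0.037,"dz": 0,"roll": 0},{"dx": -0.006,"dy": -0.037,"dz": 0,"roll": 0}]}}

```text
clock: 6.55
tool_pos: [535.8, -11.2, 200.5]
ee_rot: [[0.994, -0.107, -0.001], [-0.107, -0.994, 0.0], [-0.001, -0.0, -1.0]]
force: [0.2, 0.9, -3.5]
grip_width: 11.0
grip_force: 60.6
```

>>> {"op": "apply_moves", "data": {"increments": [{"dx": -0.006,"dy": -0.037,"dz": 0,"roll": 0},{"dx": -0.006,"dy": -0.037,"dz": 0,"roll": 0},{"dx": -0.006,"dy": -0.037,"dz": 0,"roll": 0},{"dx": -0.006,"dy": -0.037,"dz": 0,"roll": 0},{"dx": -0.006,"dy": -0.033,"dz": 0,"roll": 0},{"dx": -0.004,"dy": -0.02,"dz": 0,"roll": 0},{"dx": -0.002,"dy": -0.008,"dz": 0,"roll": 0},{"dx": 0,"dy": 0,"dz": 0,"roll": 0},{"dx": 0,"dy": 0,"dz": 0,"roll": 0}]}}

```text
clock: 7.68
tool_pos: [524.2, 197.4, 201.2]
ee_rot: [[0.994, -0.111, -0.0], [-0.111, -0.994, -0.0], [-0.0, 0.0, -1.0]]
force: [0.3, 0.1, -3.6]
grip_width: 11.1
grip_force: 60.6
```

```bash
python3 - <<'E'
from h import *
o,im=wsnap('w4');print(yaw(o))
E
```

```text
[524.1966691  197.40307114 201.20727346] [ 0.26464688  0.11944912 -3.5856537 ] 11.071118784772496 7.675
-6.365255749828171
```

View pics/w4.png

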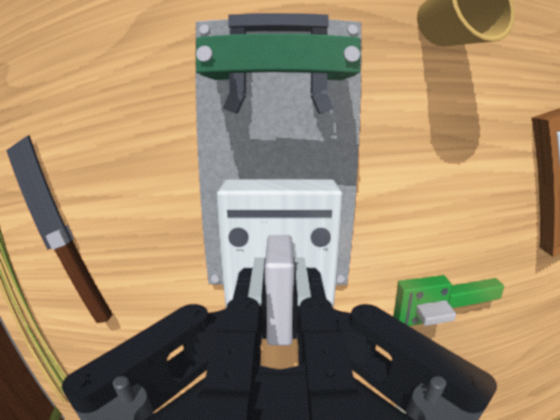

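```bash
python3 - <<'E'
from h import *
import pickle
np.set_printoptions(precision=1,suppress=True)
o=pickle.load(open('pics/w4.pkl','rb'))
P=np.array([wz(p,o,10) for p in[(196,23),(361,23),(349,285),(208,285)]]);print(P)
f=(P[0]+P[1])/2;n=(P[2]+P[3])/2;d=f-n;print('mean',P.mean(0),'len',np.linalg.norm(d),'yaw',np.degrees(np.arctan2(d[1],d[0])),'w',np.linalg.norm(P[0]-P[1]),np.linalg.norm(P[2]-P[3]))
B=np.array([wz(p,o,92) for p in[(204,53.5),(352,53.5)]]);print('bridge',B,B.mean(0))
B=np.array([wz(p,o,30) for p in[(245,84),(313,84),(233,108),(322,108)]]);print('rails',B,B[:2].mean(0),B[2:].mean(0))
# carrier block front in hand, top z = tcp-36.5+34
z=o['tool_pos'][2]-2.5
Q=np.array([wz(p,o,z) for p in[(220,183),(339,183)]]);R=np.array(o['ee_rot'])[:2,:2];print('block front in tool',(Q-o['tool_pos'][:2])@R)
E
```

```text
[[704.2 263.5]
 [685.4  95.2]
 [387.4 126.6]
 [406.4 298.3]]
mean [545.9 195.9] len 299.6887825888568 yaw -6.343760026870298 w 169.37152537388843 172.698749971236
bridge [[653.9 241.5]
 [641.2 128.2]] [647.6 184.9]
rails [[629.2 218.6]
 [622.1 154.4]
 [607.6 232.9]
 [598.1 148.1]] [625.7 186.5] [602.9 190.5]
block front in tool [[ 46.4 -28. ]
 [ 46.5  27.7]]
```

>>> {"op": "apply_moves", "data": {"increments": [{"dx": 0,"dy": -0.001,"dz": 0.02,"roll": 0},{"dx": 0,"dy": 0,"dz": 0.035,"roll": 0},{"dx": 0,"dy": 0,"dz": 0.035,"roll": 0},{"dx": 0,"dy": 0,"dz": 0.03,"roll": 0},{"dx": 0,"dy": 0,"dz": 0.02,"roll": 0},{"dx": 0,"dy": 0,"dz": 0.01,"roll": 0},{"dx": 0,"dy": 0,"dz": 0.005,"roll": 0},{"dx": 0,"dy": 0,"dz": 0.003,"roll": 0},{"dx": 0,"dy": 0,"dz": 0,"roll": 0},{"dx": 0,"dy": 0,"dz": 0,"roll": 0},{"dx": 0,"dy": 0,"dz": 0,"roll": 0}]}}

```text
clock: 9.1
tool_pos: [524.3, 199.4, 43.6]
ee_rot: [[0.994, -0.11, 0.001], [-0.11, -0.994, 0.0], [0.001, -0.0, -1.0]]
force: [-0.4, 1.0, -3.0]
grip_width: 11.0
grip_force: 60.5
```

>>> {"op": "apply_moves", "data": {"increments": [{"dx": 0,"dy": 0,"dz": 0.001,"roll": 0},{"dx": 0,"dy": 0,"dz": 0.001,"roll": 0},{"dx": 0,"dy": 0,"dz": 0,"roll": 0},{"dx": 0,"dy": 0,"dz": 0,"roll": 0}]}}

```text
clock: 9.6
tool_pos: [524.1, 199.3, 41.3]
ee_rot: [[0.994, -0.11, -0.0], [-0.11, -0.994, -0.0], [0.0, 0.0, -1.0]]
force: [0.8, -0.8, -4.7]
grip_width: 11.1
grip_force: 60.5
```

>>> {"op": "apply_moves", "data": {"increments": [{"dx": 0,"dy": 0,"dz": 0.001,"roll": 0},{"dx": 0,"dy": 0,"dz": 0.001,"roll": 0},{"dx": 0,"dy": 0,"dz": 0,"roll": 0},{"dx": 0,"dy": 0,"dz": 0,"roll": 0}]}}

```text
clock: 10.1
tool_pos: [524.1, 199.3, 39.3]
ee_rot: [[0.994, -0.11, 0.0], [-0.11, -0.994, -0.0], [0.0, 0.0, -1.0]]
force: [0.3, 0.1, -3.7]
grip_width: 10.8
grip_force: 60.5
```

>>> {"op": "apply_moves", "data": {"increments": [{"dx": 0,"dy": 0,"dz": 0.0007,"roll": 0},{"dx": 0,"dy": 0,"dz": 0,"roll": 0},{"dx": 0,"dy": 0,"dz": 0,"roll": 0}]}}

```text
clock: 10.48
tool_pos: [524.1, 199.3, 38.6]
ee_rot: [[0.994, -0.11, 0.0], [-0.11, -0.994, -0.0], [0.0, 0.0, -1.0]]
force: [-0.3, 0.1, -3.6]
grip_width: 11.1
grip_force: 60.6
```

>>> {"op": "apply_moves", "data": {"increments": [{"dx": 0,"dy": 0,"dz": 0.0007,"roll": 0},{"dx": 0,"dy": 0,"dz": 0,"roll": 0},{"dx": 0,"dy": 0,"dz": 0,"roll": 0}]}}

```text
clock: 10.85
tool_pos: [524.2, 199.3, 38.5]
ee_rot: [[0.994, -0.11, 0.0], [-0.11, -0.994, -0.0], [0.0, 0.0, -1.0]]
force: [-5.1, -2.5, 5.1]
grip_width: 10.8
grip_force: 61.9
```

>>> {"op": "apply_moves", "data": {"increments": [{"dx": 0,"dy": 0,"dz": 0.0005,"roll": 0},{"dx": 0,"dy": 0,"dz": 0,"roll": 0},{"dx": 0,"dy": 0,"dz": 0,"roll": 0}]}}

```text
clock: 11.22
tool_pos: [524.3, 199.3, 38.5]
ee_rot: [[0.994, -0.11, 0.0], [-0.11, -0.994, -0.0], [0.0, 0.0, -1.0]]
force: [-6.4, -2.2, 8.0]
grip_width: 11.1
grip_force: 62.5
```

Contact with the bed is confirmed, so I release and raise.

>>> {"op": "apply_moves", "data": {"increments": [{"dx": 0,"dy": 0,"dz": 0,"roll": 0},{"dx": 0,"dy": 0,"dz": 0,"roll": 0},{"dx": 0,"dy": 0,"dz": 0,"roll": 0},{"dx": 0,"dy": 0,"dz": 0,"roll": 0}], "hand": 0.6}}

```text
clock: 11.72
tool_pos: [524.2, 199.3, 37.3]
ee_rot: [[0.994, -0.11, 0.0], [-0.11, -0.994, -0.0], [0.0, 0.0, -1.0]]
force: [-0.2, -0.2, -0.5]
grip_width: 51.1
grip_force: 0.0
```

>>> {"op": "apply_moves", "data": {"increments": [{"dx": 0,"dy": 0,"dz": -0.01,"roll": 0},{"dx": 0,"dy": 0,"dz": -0.03,"roll": 0},{"dx": 0,"dy": 0,"dz": -0.04,"roll": 0},{"dx": 0,"dy": 0,"dz": -0.04,"roll": 0},{"dx": -0.03,"dy": 0,"dz": 0,"roll": 0},{"dx": -0.03,"dy": 0,"dz": 0,"roll": 0},{"dx": -0.025,"dy": 0,"dz": 0,"roll": 0},{"dx": 0,"dy": 0,"dz": 0,"roll": 0},{"dx": 0,"dy": 0,"dz": 0,"roll": 0}]}}

```text
clock: 12.85
tool_pos: [440.3, 208.7, 158.0]
ee_rot: [[0.994, -0.11, 0.001], [-0.11, -0.994, 0.0], [0.001, -0.0, -1.0]]
force: [0.5, 0.3, 0.1]
grip_width: 51.4
grip_force: 0.0
```

```bash
python3 - <<'E'
from h import *
o,im=wsnap('w5');print(yaw(o))
E
```

```text
[440.34353991 208.67209772 158.01859089] [0.53473274 0.29299878 0.058772  ] 51.4395803949148 12.85
-6.317162438121469
```

View pics/w5.png

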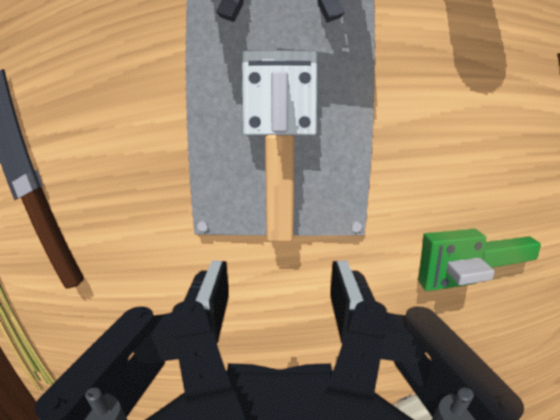

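```bash
python3 - <<'E'
from h import *
import pickle
np.set_printoptions(precision=1,suppress=True)
o=pickle.load(open('pics/w5.pkl','rb'))
J=np.array([547,196.]);t=np.radians(-6.33);A=np.array([[np.cos(t),-np.sin(t)],[np.sin(t),np.cos(t)]])
f=lambda ps,z:np.array([(wz(p,o,z)-J)@A for p in ps])
print('block (jig)',f([(243.5,62),(316,62),(317,134),(243.5,134)],36))
print('tail',f([(268,238),(293,238),(267.5,140),(293,140)],36))
print('bed near corners',f([(195,236),(365,236)],10))
print('tcp jig',(o['tool_pos'][:2]-J)@A)
E
```

```text
block (jig) [[ 10.   29.8]
 [ 10.1 -28.2]
 [-49.2 -29.7]
 [-49.3  30.3]]
tail [[-141.2   11. ]
 [-141.1  -11.2]
 [ -54.5   10.7]
 [ -54.4  -10.1]]
bed near corners [[-151.1   85.2]
 [-151.   -84.7]]
tcp jig [-107.4    0.8]
```

The carrier sits flat on the bed: block at (280,97), tail down to (280,239). It is straight, and its block centre is at about jig x −14, y 0. Next I grasp the tail.

>>> {"op": "apply_moves", "data": {"increments": [{"dx": -0.005,"dy": 0.0006,"dz": 0.02,"roll": 0},{"dx": 0,"dy": 0,"dz": 0.035,"roll": 0},{"dx": 0,"dy": 0,"dz": 0.035,"roll": 0},{"dx": 0,"dy": 0,"dz": 0.03,"roll": 0},{"dx": 0,"dy": 0,"dz": 0.013,"roll": 0},{"dx": 0,"dy": 0,"dz": 0.008,"roll": 0},{"dx": 0,"dy": 0,"dz": 0.001,"roll": 0},{"dx": 0,"dy": 0,"dz": 0,"roll": 0},{"dx": 0,"dy": 0,"dz": 0,"roll": 0}]}}

```text
clock: 14.02
tool_pos: [435.1, 208.8, 16.2]
ee_rot: [[0.994, -0.11, 0.001], [-0.11, -0.994, 0.0], [0.001, -0.001, -1.0]]
force: [0.4, 0.1, 0.2]
grip_width: 51.1
grip_force: 0.0
```

>>> {"op": "apply_moves", "data": {"increments": [{"dx": 0,"dy": 0,"dz": 0,"roll": 0},{"dx": 0,"dy": 0,"dz": 0,"roll": 0},{"dx": 0,"dy": 0,"dz": 0,"roll": 0},{"dx": 0,"dy": 0,"dz": 0,"roll": 0},{"dx": 0,"dy": 0,"dz": 0,"roll": 0}], "hand": 0, "force": 30}}

```text
clock: 14.65
tool_pos: [434.9, 208.8, 15.8]
ee_rot: [[0.994, -0.11, 0.001], [-0.11, -0.994, 0.0], [0.001, -0.0, -1.0]]
force: [-1.1, 0.8, 5.6]
grip_width: 23.3
grip_force: 31.1
```

>>> {"op": "apply_moves", "data": {"increments": [{"dx": 0.004,"dy": 0,"dz": 0,"roll": 0},{"dx": 0.008,"dy": 0,"dz": 0,"roll": 0},{"dx": 0.008,"dy": 0,"dz": 0,"roll": 0},{"dx": 0.008,"dy": 0,"dz": 0,"roll": 0},{"dx": 0.007,"dy": 0,"dz": 0,"roll": 0},{"dx": 0.005,"dy": 0,"dz": 0,"roll": 0},{"dx": 0,"dy": 0,"dz": 0,"roll": 0},{"dx": 0,"dy": 0,"dz": 0,"roll": 0}]}}

```text
clock: 15.65
tool_pos: [474.3, 204.5, 15.8]
ee_rot: [[0.994, -0.11, -0.0], [-0.11, -0.994, 0.0], [-0.0, -0.0, -1.0]]
force: [-3.3, 0.3, 5.9]
grip_width: 23.2
grip_force: 31.3
```

>>> {"op": "apply_moves", "data": {"increments": [{"dx": 0.003,"dy": 0,"dz": 0,"roll": 0},{"dx": 0.003,"dy": 0,"dz": 0,"roll": 0},{"dx": 0.003,"dy": 0,"dz": 0,"roll": 0},{"dx": 0.003,"dy": 0,"dz": 0,"roll": 0},{"dx": 0.003,"dy": 0,"dz": 0,"roll": 0},{"dx": 0.003,"dy": 0,"dz": 0,"roll": 0},{"dx": 0,"dy": 0,"dz": 0,"roll": 0}]}}

```text
clock: 16.52
tool_pos: [491.8, 202.6, 15.8]
ee_rot: [[0.994, -0.11, -0.001], [-0.11, -0.994, 0.0], [-0.001, -0.0, -1.0]]
force: [-5.8, 1.3, 8.0]
grip_width: 23.7
grip_force: 31.6
```

>>> {"op": "apply_moves", "data": {"increments": [{"dx": 0.003,"dy": 0,"dz": 0,"roll": 0},{"dx": 0.003,"dy": 0,"dz": 0,"roll": 0},{"dx": 0.003,"dy": 0,"dz": 0,"roll": 0},{"dx": 0.003,"dy": 0,"dz": 0,"roll": 0},{"dx": 0.003,"dy": 0,"dz": 0,"roll": 0},{"dx": 0.003,"dy": 0,"dz": 0,"roll": 0},{"dx": 0,"dy": 0,"dz": 0,"roll": 0}]}}

```text
clock: 17.4
tool_pos: [509.7, 200.6, 15.8]
ee_rot: [[0.994, -0.11, -0.001], [-0.11, -0.994, 0.0], [-0.001, -0.0, -1.0]]
force: [-5.3, 0.2, 7.8]
grip_width: 23.5
grip_force: 31.5
```

>>> {"op": "apply_moves", "data": {"increments": [{"dx": 0.003,"dy": 0,"dz": 0,"roll": 0},{"dx": 0.003,"dy": 0,"dz": 0,"roll": 0},{"dx": 0.003,"dy": 0,"dz": 0,"roll": 0},{"dx": 0.003,"dy": 0,"dz": 0,"roll": 0},{"dx": 0.003,"dy": 0,"dz": 0,"roll": 0},{"dx": 0.003,"dy": 0,"dz": 0,"roll": 0},{"dx": 0,"dy": 0,"dz": 0,"roll": 0}]}}

```text
clock: 18.27
tool_pos: [527.7, 198.6, 15.8]
ee_rot: [[0.994, -0.11, -0.001], [-0.11, -0.994, 0.0], [-0.001, -0.0, -1.0]]
force: [-4.9, 0.9, 8.1]
grip_width: 23.1
grip_force: 31.5
```

~20 mm remain; creep to the stop.

>>> {"op": "apply_moves", "data": {"increments": [{"dx": 0.002,"dy": 0,"dz": 0,"roll": 0},{"dx": 0.002,"dy": 0,"dz": 0,"roll": 0},{"dx": 0.002,"dy": 0,"dz": 0,"roll": 0},{"dx": 0.002,"dy": 0,"dz": 0,"roll": 0},{"dx": 0.002,"dy": 0,"dz": 0,"roll": 0},{"dx": 0.002,"dy": 0,"dz": 0,"roll": 0},{"dx": 0,"dy": 0,"dz": 0,"roll": 0}]}}

```text
clock: 19.15
tool_pos: [539.4, 197.4, 15.8]
ee_rot: [[0.994, -0.11, -0.001], [-0.11, -0.994, 0.0], [-0.002, -0.0, -1.0]]
force: [-6.3, 1.9, 8.2]
grip_width: 23.6
grip_force: 31.6
```

>>> {"op": "apply_moves", "data": {"increments": [{"dx": 0.001,"dy": 0,"dz": 0,"roll": 0},{"dx": 0.001,"dy": 0,"dz": 0,"roll": 0},{"dx": 0.001,"dy": 0,"dz": 0,"roll": 0},{"dx": 0,"dy": 0,"dz": 0,"roll": 0}]}}

```text
clock: 19.65
tool_pos: [542.2, 197.0, 15.8]
ee_rot: [[0.994, -0.11, -0.002], [-0.11, -0.994, 0.0], [-0.002, -0.0, -1.0]]
force: [-5.8, 0.9, 8.9]
grip_width: 23.9
grip_force: 31.6
```

>>> {"op": "apply_moves", "data": {"increments": [{"dx": 0.001,"dy": 0,"dz": 0,"roll": 0},{"dx": 0.001,"dy": 0,"dz": 0,"roll": 0},{"dx": 0,"dy": 0,"dz": 0,"roll": 0}]}}

```text
clock: 20.02
tool_pos: [544.3, 196.8, 15.8]
ee_rot: [[0.994, -0.11, -0.002], [-0.11, -0.994, 0.0], [-0.002, -0.0, -1.0]]
force: [-7.0, 0.5, 8.8]
grip_width: 23.4
grip_force: 31.6
```

>>> {"op": "apply_moves", "data": {"increments": [{"dx": 0.001,"dy": 0,"dz": 0,"roll": 0},{"dx": 0.001,"dy": 0,"dz": 0,"roll": 0},{"dx": 0,"dy": 0,"dz": 0,"roll": 0}]}}

```text
clock: 20.4
tool_pos: [546.2, 196.6, 15.8]
ee_rot: [[0.994, -0.11, -0.002], [-0.11, -0.994, 0.0], [-0.002, -0.0, -1.0]]
force: [-6.0, 1.3, 8.8]
grip_width: 23.2
grip_force: 31.6
```

>>> {"op": "apply_moves", "data": {"increments": [{"dx": 0.001,"dy": 0,"dz": 0,"roll": 0},{"dx": 0.0005,"dy": 0,"dz": 0,"roll": 0},{"dx": 0,"dy": 0,"dz": 0,"roll": 0}]}}

```text
clock: 20.78
tool_pos: [547.7, 196.5, 15.8]
ee_rot: [[0.994, -0.11, -0.002], [-0.11, -0.994, 0.0], [-0.002, -0.0, -1.0]]
force: [-6.6, 0.9, 8.7]
grip_width: 22.9
grip_force: 31.6
```

>>> {"op": "apply_moves", "data": {"increments": [{"dx": 0.0007,"dy": 0,"dz": 0,"roll": 0},{"dx": 0.0007,"dy": 0,"dz": 0,"roll": 0},{"dx": 0,"dy": 0,"dz": 0,"roll": 0}]}}

```text
clock: 21.15
tool_pos: [549.1, 196.3, 15.8]
ee_rot: [[0.994, -0.11, -0.002], [-0.11, -0.994, 0.0], [-0.002, -0.0, -1.0]]
force: [-7.9, 0.3, 9.1]
grip_width: 23.1
grip_force: 31.6
```

>>> {"op": "apply_moves", "data": {"increments": [{"dx": 0.0007,"dy": 0,"dz": 0,"roll": 0},{"dx": 0.0007,"dy": 0,"dz": 0,"roll": 0},{"dx": 0,"dy": 0,"dz": 0,"roll": 0}]}}

```text
clock: 21.52
tool_pos: [549.7, 196.2, 15.8]
ee_rot: [[0.994, -0.11, -0.004], [-0.11, -0.994, 0.0], [-0.004, 0.0, -1.0]]
force: [-11.0, 0.7, 11.5]
grip_width: 23.2
grip_force: 31.9
```

>>> {"op": "apply_moves", "data": {"increments": [{"dx": 0.0007,"dy": 0,"dz": 0,"roll": 0},{"dx": 0.0007,"dy": 0,"dz": 0,"roll": 0},{"dx": 0,"dy": 0,"dz": 0,"roll": 0}]}}

```text
clock: 21.9
tool_pos: [549.8, 196.2, 15.8]
ee_rot: [[0.994, -0.109, -0.007], [-0.109, -0.994, 0.0], [-0.007, 0.001, -1.0]]
force: [-19.6, 0.7, 15.8]
grip_width: 23.5
grip_force: 32.6
```

```bash
python3 - <<'E'
from h import *
b=snap('side','si6');a=snap('scene','sc6')
C=np.zeros((400,800,3),np.uint8)
C[:,:400]=cv2.resize(a[185:318,270:403],(400,400),interpolation=2);C[:,400:]=cv2.resize(b[205:305,180:280],(400,400),interpolation=2)
cv2.imwrite('pics/c6.png',C[:,:,::-1])
E
```

```text
(no output)
```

View pics/c6.png

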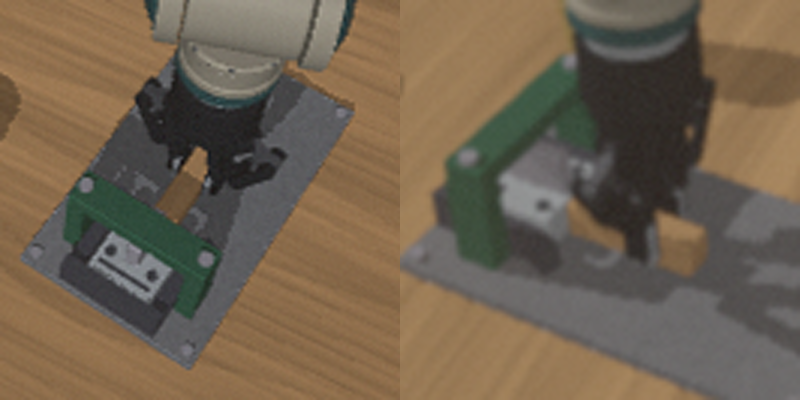

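The block sits under the bridge against the stop at (120,270), and the force rose with no further travel. I release and withdraw upward and back.

>>> {"op": "apply_moves", "data": {"increments": [{"dx": 0,"dy": 0,"dz": 0,"roll": 0},{"dx": 0,"dy": 0,"dz": 0,"roll": 0},{"dx": 0,"dy": 0,"dz": 0,"roll": 0},{"dx": 0,"dy": 0,"dz": 0,"roll": 0}], "hand": 0.6}}

```text
clock: 22.5
tool_pos: [552.6, 195.4, 15.1]
ee_rot: [[0.994, -0.11, -0.0], [-0.11, -0.994, -0.0], [-0.0, 0.0, -1.0]]
force: [0.6, -0.7, 0.5]
grip_width: 51.3
grip_force: 0.0
```

>>> {"op": "apply_moves", "data": {"increments": [{"dx": 0,"dy": 0,"dz": -0.01,"roll": 0},{"dx": 0,"dy": 0,"dz": -0.03,"roll": 0},{"dx": -0.01,"dy": 0,"dz": -0.04,"roll": 0},{"dx": -0.03,"dy": 0,"dz": -0.04,"roll": 0},{"dx": -0.04,"dy": 0,"dz": -0.03,"roll": 0},{"dx": -0.03,"dy": 0,"dz": 0,"roll": 0},{"dx": 0,"dy": 0,"dz": 0,"roll": 0},{"dx": 0,"dy": 0,"dz": 0,"roll": 0}]}}

```text
clock: 23.5
tool_pos: [443.7, 207.6, 165.8]
ee_rot: [[0.994, -0.11, 0.001], [-0.11, -0.994, 0.0], [0.001, -0.0, -1.0]]
force: [0.1, 0.3, 0.7]
grip_width: 51.3
grip_force: 0.0
```

```bash
python3 - <<'E'
from h import *
o,im=wsnap('w7');print(yaw(o))
cv2.imwrite('pics/w7c.png',im[:320,100:460,::-1].repeat(2,0)[:600].repeat(2,1))
E
```

```text
[443.72770063 207.62623559 165.84334406] [0.1134529  0.34315514 0.66575462] 51.2909875711458 23.5
-6.3187994987586835
```

View pics/w7c.png

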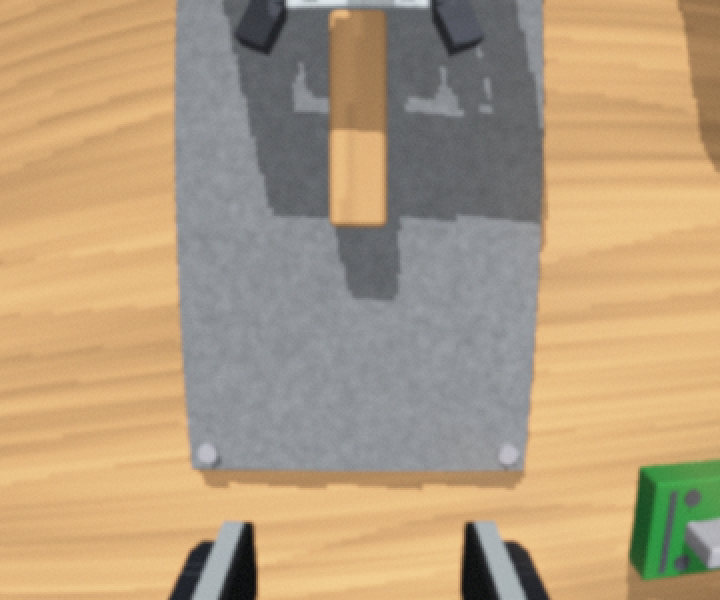

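```bash
python3 - <<'E'
from h import *
import pickle
o=pickle.load(open('pics/w7.pkl','rb'))
J=np.array([547,196.]);t=np.radians(-6.33);A=np.array([[np.cos(t),-np.sin(t)],[np.sin(t),np.cos(t)]])
e=(wz((278.5,111.5),o,36)-J)@A;f=(wz((278.7,12),o,36)-J)@A
print('tail end (expect -30,0)',e,'tail at block',f,'near bed edge (-150)',(wz((279,235),o,10)-J)@A)
E
```

```text
tail end (expect -30,0) [-27.80258927   1.06168742] tail at block [58.03274047  0.97465012] near bed edge (-150) [-149.23877736    0.55069401]
```

Within measurement error, the tail end is where it should be at home, straight and central. I'm handing in.

```bash
python3 -c "
from rig import bot
print(bot.close_job())"
```

```text
the job is handed in; nothing more can be done
None
```

The bar-grip carrier is fitted against the jig's stop, straight and central to within about 2 mm as measured, and released; the job was handed in at about 24 s, with no verdict returned.

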